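Sort the gluing bench into trays

TASK

Tidy the gluing bench into the three wooden trays: each tray already holds one thing, so put the two loose glue sticks, the loose binder clip and the loose steel weight each into the tray that holds another of its kind. Stand everything upright on the tray's floor, and do not knock over or push aside what already stands in the trays.

Things in the scene. Friction and masses are not known exactly. Their poses are not given: they have to be found in the camera images.
- stick_a: glue stick standing upright: a plain cylinder 26 mm in diameter and 83 mm high, white cap on top, blue band round the barrel, about 30 g. It starts loose on the bench, in front of the trays. Origin: centre of its underside; z points up out of the cap.
- stick_b: glue stick standing upright: a plain cylinder 26 mm in diameter and 83 mm high, white cap on top, green band round the barrel, about 30 g. It starts loose on the bench, in front of the trays. Origin: centre of its underside; z points up out of the cap.
- clip: black binder clip standing with its two thin wire handles up: wedge body 32 mm long (its x), 18 mm thick (its y) at the base, 16 mm high; 35 mm high and 35 mm over its y with the wires, which give no grip. About 12 g. Grip its two flat ends, 32 mm apart along its x, close to the surface. It starts loose on the bench, in front of the trays. Origin: centre of its underside; z up.
- weight: grey steel paper weight standing upright: round body 58 mm in diameter and 39 mm high, a neck 20 mm in diameter, and on top a round knob 28 mm in diameter from 45 to 59 mm height; about 0.75 kg. Grip it by the knob. It starts loose on the bench, in front of the trays. Origin: centre of its underside; z up.
- tray_sticks: open tray of light wood, fixed: outside 120 (its x) x 180 (its y) x 28 mm high, walls and floor 6 mm thick. The three trays look alike, with a brass card frame on the front (-x) side; in this one a glue stick already stands near its -y end (45 to 58 mm from the centre, within 8 mm of the y axis); the rest is empty. Origin: centre of its underside; z up.
- tray_clips: open tray of light wood, fixed: outside 120 (its x) x 180 (its y) x 28 mm high, walls and floor 6 mm thick. The three trays look alike, with a brass card frame on the front (-x) side; in this one a binder clip already stands near its -y end (45 to 58 mm from the centre, within 8 mm of the y axis); the rest is empty. Origin: centre of its underside; z up.
- tray_weights: open tray of light wood, fixed: outside 120 (its x) x 180 (its y) x 28 mm high, walls and floor 6 mm thick. The three trays look alike, with a brass card frame on the front (-x) side; in this one a steel paper weight already stands near its -y end (45 to 58 mm from the centre, within 8 mm of the y axis); the rest is empty. Origin: centre of its underside; z up.
- sample_stick: glue stick standing upright: a plain cylinder 26 mm in diameter and 83 mm high, white cap on top, blue band round the barrel, about 30 g. It already stands in its tray and stays there. Origin: centre of its underside; z points up out of the cap.
- sample_clip: black binder clip standing with its two thin wire handles up: wedge body 32 mm long (its x), 18 mm thick (its y) at the base, 16 mm high; 35 mm high and 35 mm over its y with the wires, which give no grip. About 12 g. Grip its two flat ends, 32 mm apart along its x, close to the surface. It already stands in its tray and stays there. Origin: centre of its underside; z up.
- sample_weight: grey steel paper weight standing upright: round body 58 mm in diameter and 39 mm high, a neck 20 mm in diameter, and on top a round knob 28 mm in diameter from 45 to 59 mm height; about 0.75 kg. Grip it by the knob. It already stands in its tray and stays there. Origin: centre of its underside; z up.
Mind the look-alikes: they are no part of the job. Leave any orange, red or turquoise look-alike of the stick_a alone.

How it is judged:
By the outcome, as a careful person would: the job done as asked, in the order asked, and still so for the second after the job is handed in, with the robot touching nothing.
It also fails if it takes over 93 s, if anything falls off the work surface, if the arm or the gripper's body presses on something with over 40 N, if the wrist force passes 120 N, or if a joint passes its speed limit or range.

ROBOT

A 6-joint arm with a two-finger parallel gripper is mounted at the origin on a cart in front of the work surface, level with it; the furniture and walls round the work are solid. World frame = base frame: x ahead of the robot, y to its left, z up, the work surface at z = 0. Lengths are in mm, angles in rad, forces in N, time in s.
With the tool pointing down it reaches from about 350 to 875 mm from the base axis. Payload 4.2 kg.
Tool frame: the origin (TCP) lies midway between the tips of the shut fingers; the grasp point (between the pads) lies 19 mm behind it (arm.hold_point_z is the distance from the TCP to the grasp point, in mm); z points along the fingers, y is the line along which they close (so a half turn about z gives the same grasp; the last joint's range is limited). The gripper opens to 85 mm and grips with 20 to 120 N. Pads are 22 mm wide; open, the fingers measure 114 mm over their backs; the gripper's body (76 mm by 85 mm) begins 54 mm behind the grasp point. The pads swing forward as they close: fully open they stand 13 mm farther back than shut.
Start: joints at [-1.038, 0.385, 0.008, 0, -1.194, -0.259], TCP at [169.011, -601.693, 231.312] pointing down, gripper open.
Joint ranges: [-3.14, 3.14], [-1.21, 2.06], [-1.07, 1.41], [-3.16, 2.05], [-2.99, -0.16], [-3.1, 3.1]. Speed limits (rad/s): [2.79, 2.79, 3.14, 3.14, 3.14, 3.14].

INTERFACE

Orientations are given as a unit quaternion [x, y, z, w].
In Python, from bench import arm, vision gives the robot as it stands. The module is installed in compiled form; this text tells all that it offers.
- The arm moves only by the tool servo_tool, never from a script. Its argument "plan" is a list of rows, each a list of 7 numbers: the shift along the world's x, y, z each as a share of 300 mm, from -1 to 1, then the turn, a rotation vector about the world's x, y, z each as a share of 2 rad, from -1 to 1, then the opening, from 0 (shut) to 1 (fully open). A call has 1 to 20 rows; each row shifts and turns the commanded pose from where the row before left it; what a row does not reach is not made up. A row lasts 1/8 s, in which the tool goes at most 62.5 mm and 10.7 degrees, less where a joint would pass 70% of its speed; a pose out of reach is approached as far as the arm can. A call with a number of a shift or a turn outside -1 to 1 is refused whole. A call with a gripper value outside its range is refused whole. The fingers move at their own pace and stop on an object; the grip force is fixed at half the most. Time passes only in rows, so rows that do not move let the fingers close. It gives the time, the measured TCP pose, the force, the opening and the grip force at its end, in the units of the state.
- arm.read_state(): the state, without advancing time (a new reading comes with each control period).
- vision.get_image(name): name is "side" or "top"; returns a dict with "image" (420x560x3 uint8, red, green, blue), "z_map" (420x560 float32, mm along the optical axis (not along the pixel's ray), 0 where there is no reading), "K" (3x3 intrinsics, pixels), "world_to_cam" (4x4, takes a point from world to camera coordinates). Camera axes: x right, y down, z forward; pixel columns grow to the right and rows downward; lengths in mm; the calibration is good to about 2 mm. A picture is of the moment at which its call begins.
- arm.job_done(): hands the job in; it is judged then, once.
The state is a dict: "clock": time; "joints": joint angles; "joint_vel": joint speeds; "joint_efforts": joint torques, N m; "position": TCP position; "ee_rot": TCP orientation; "contact_force": force on the tool from outside, world axes, zero at the start; "wrist_torque": the same for the moment, N m; "gripper_width": finger opening in mm; "grasp_force": force on a finger pad.
Only numpy, scipy, OpenCV 4.12 (cv2) and the standard library are available. Lean on these libraries where they do the work, as an engineer would, in place of code of your own. Each camera call takes 0.05 s, during which the arm holds its last target. There are 200 camera calls.

## Working session

There is one attempt and no reset: what is moved stays moved. The work goes in short steps, Python scripts to look and compute and a tool call to move; the robot and the scene stay as the last step left them, time stands still between calls to the robot, and variables do not carry over. Pictures are saved under pics/ and viewed, at most 14 in all, crops included, and the job is handed in when it is done.

Besides the shell and the picture viewer there is one more tool, called as a command line: name --pt "numbers of a row" for each row, then --argument value for the rest. servo_tool: Moves the arm, as the interface text tells. Its arguments: {"type":"object","properties":{"plan":{"type":"array"}},"required":["plan"]}

```bash
mkdir -p pics; cat > h.py <<'E'
import numpy as np, cv2
from bench import arm, vision
def ray(c,u,v,z):
    K=c["K"];T=c["world_to_cam"];R=T[:3,:3];o=-R.T@T[:3,3]
    d=R.T@np.linalg.solve(K,[u,v,1.]);return o+d*(z-o[2])/d[2]
def cloud(c):
    K=c["K"];T=c["world_to_cam"];z=c["z_map"].astype(float);v,u=np.indices(z.shape)
    p=np.stack([(u-K[0,2])*z/K[0,0],(v-K[1,2])*z/K[1,1],z],-1)
    return (p-T[:3,3])@T[:3,:3]
def save(c,n,box=None,s=1):
    im=c["image"][:,:,::-1]
    if box: a,b,x,y=box; im=im[b:y,a:x]
    cv2.imwrite("pics/"+n,cv2.resize(im,None,fx=s,fy=s,interpolation=cv2.INTER_CUBIC))
E
python3 - <<'E'
from h import *
for n in("top","side"):
    c=vision.get_image(n);save(c,n+"1.png",s=1.4)
    T=c["world_to_cam"];print(n,c["K"].round(1).tolist(),(-T[:3,:3].T@T[:3,3]).round(),T[:3,:3].round(2).tolist())
    np.savez(""+n+".npz",**c)
print(arm.read_state())
E
```

```text
top [[520.7, 0.0, 277.2], [0.0, 520.7, 211.8], [0.0, 0.0, 1.0]] [ 348.  -23. 1392.] [[0.03, -1.0, 0.01], [-0.99, -0.03, -0.13], [0.13, -0.0, -0.99]]
side [[381.6, 0.0, 270.4], [0.0, 381.6, 209.6], [0.0, 0.0, 1.0]] [139. 535. 589.] [[-0.85, -0.53, -0.02], [-0.33, 0.56, -0.76], [0.42, -0.64, -0.65]]
{'clock': 0.1, 'joints': array([-1.03839348e+00,  3.85478815e-01,  6.77850942e-03, -4.21366998e-04,
       -1.19400139e+00, -2.58580245e-01]), 'joint_vel': array([-3.91147567e-04, -1.00432934e-03,  4.42176910e-03,  1.06106648e-03,
        1.44316208e-05,  3.04005945e-04]), 'joint_efforts': array([-7.24711244e-04, -3.93318450e+01,  1.88930100e+01,  4.19796646e+00,
       -2.55496976e-03,  5.01136668e-06]), 'position': array([ 168.87265595, -601.21998123,  230.33977452]), 'ee_rot': array([-1.36406931e-01,  9.90652413e-01,  9.54588753e-04, -1.86319272e-04]), 'contact_force': array([0.53611404, 0.05315998, 0.60179451]), 'wrist_torque': array([-0.01767116,  0.03009347,  0.02527919]), 'grasp_force': 0.0, 'gripper_width': 85.50295685742032}
```

View pics/top1.png

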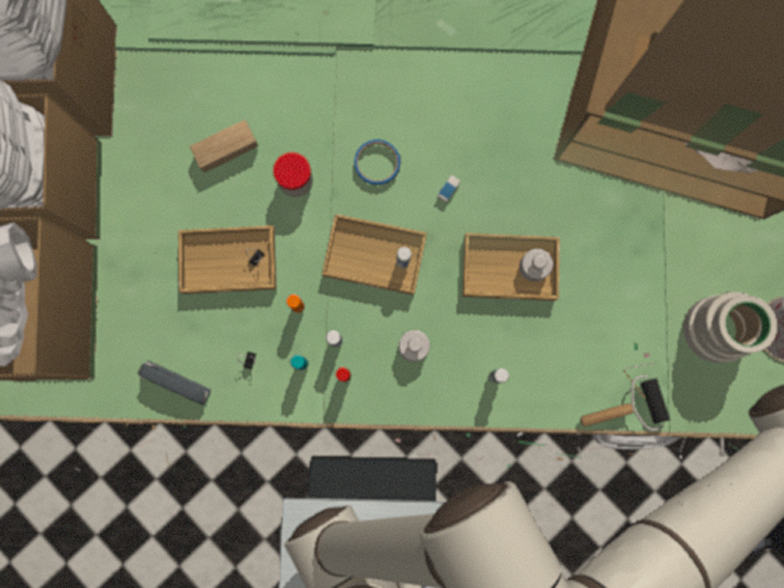

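View pics/side1.png

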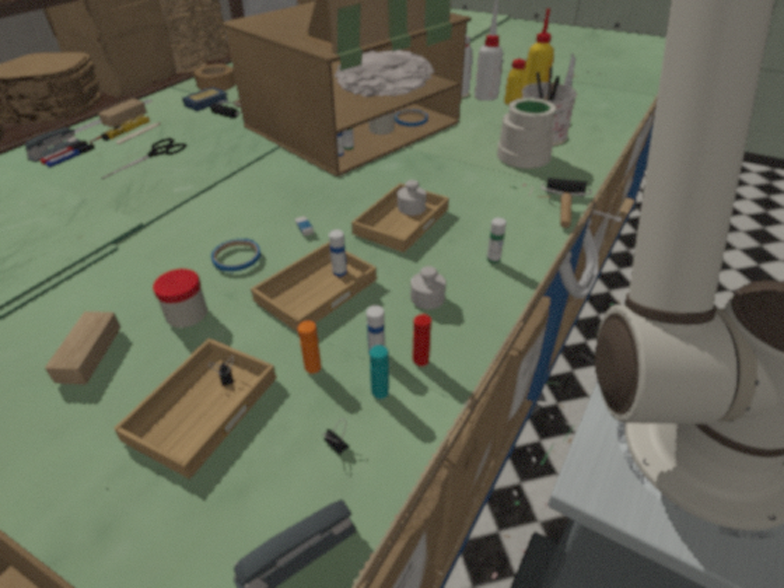

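The top view (1.4x pixels) shows the trays left to right: clips (227,260), sticks (375,255), weights (511,267). Loose on the bench:
- **White-capped sticks:** (333,338) and (500,376). In the side view these are blue-banded (376,330) and green-banded (497,240), so they are stick_a and stick_b.
- **Look-alikes, left alone:** orange (294,302), turquoise (299,362) and red (343,375).
- **Other targets:** clip (249,360) and weight (414,346).

Next I'll confirm in a crop.

```bash
python3 - <<'E'
from h import *
t=dict(np.load("top.npz"));s=dict(np.load("side.npz"))
a=cv2.resize(t["image"][155:305,120:400],None,fx=2.8,fy=2.8,interpolation=3)
b=cv2.resize(s["image"][140:340,80:380],None,fx=2.0,fy=2.0,interpolation=3)
cv2.imwrite("pics/crop_t.png",a[:,:,::-1]);
k1=cv2.resize(t["image"][240:280,160:200],None,fx=10,fy=10,interpolation=3)
k2=cv2.resize(t["image"][165:205,165:205],None,fx=10,fy=10,interpolation=3)
cv2.imwrite("pics/clips.png",np.hstack([k1,k2])[:,:,::-1])
P=cloud(t);Q=cloud(s)
for n,c,C in(("top",t,P),("side",s,Q)):
    print(n,"table z",np.median(C[...,2][(abs(C[...,2])<15)]))
# heights above surface: blobs in the work region, both views
for n,c,C in(("top",t,P),("side",s,Q)):
    m=((C[...,2]>(10))&(C[...,2]<120)&(C[...,0]>330)&(C[...,0]<620)&(C[...,1]>-380)&(C[...,1]<330)&(c["z_map"]>0)).astype(np.uint8)
    k,l,st,ce=cv2.connectedComponentsWithStats(m)
    for i in range(1,k):
        if st[i,4]>12:
            p=C[l==i];zt=np.percentile(p[:,2],97);q=p[p[:,2]>zt-6]
            print(n,ce[i].round(),st[i,4],"top z %.0f"%zt,"xy",q[:,:2].mean(0).round(1),"ext",np.ptp(q[:,:2],axis=0).round(),c["image"][l==i].mean(0).round())
E
```

```text
top table z -3.545440389900786
side table z -3.3270045606701877
top [177. 200.] 290 top z 34 xy [555.6 234.1] ext [ 87. 141.] [142. 115.  76.]
top [266. 198.] 378 top z 33 xy [ 5.707e+02 -4.000e-01] ext [ 79. 187.] [144. 117.  78.]
top [288. 183.] 136 top z 94 xy [602.2 -54.3] ext [24. 23.] [150. 144. 134.]
top [182. 183.] 88 top z 38 xy [595.9 227.1] ext [15. 27.] [84. 72. 56.]
top [367. 204.] 436 top z 34 xy [ 558.2 -268.4] ext [ 85. 179.] [141. 115.  76.]
top [382. 190.] 405 top z 68 xy [ 598.7 -306.7] ext [24. 27.] [147. 138. 129.]
top [211. 216.] 122 top z 87 xy [510.4 144.3] ext [23. 23.] [174.  94.  25.]
top [239. 241.] 106 top z 88 xy [447.7  70.4] ext [23. 23.] [169. 166. 157.]
top [296. 246.] 396 top z 62 xy [439.7 -79. ] ext [24. 26.] [163. 156. 146.]
top [177. 256.] 59 top z 35 xy [407.1 226.9] ext [15. 32.] [66. 68. 59.]
top [214. 258.] 110 top z 89 xy [402.6 132.5] ext [23. 23.] [ 31. 128. 120.]
top [245. 267.] 96 top z 88 xy [382.8  50.9] ext [23. 20.] [166.  48.  37.]
top [356. 268.] 120 top z 88 xy [ 387.4 -233.6] ext [23. 23.] [158. 157. 146.]
top [142. 280.] 102 top z 46 xy [341.4 321.5] ext [21. 21.] [83. 87. 86.]
side [295. 152.] 926 top z 66 xy [ 596.3 -302.7] ext [25. 26.] [105.  94.  77.]
side [354. 170.] 306 top z 85 xy [ 386.  -230.9] ext [24. 24.] [106. 111. 102.]
side [234. 213.] 1483 top z 89 xy [561.3  34.7] ext [116. 220.] [108.  85.  62.]
side [306. 205.] 560 top z 60 xy [438.8 -76. ] ext [26. 26.] [117. 114. 108.]
side [269. 250.] 810 top z 85 xy [421.7 106.2] ext [69. 87.] [ 66. 100.  97.]
side [301. 241.] 419 top z 84 xy [381.4  53.1] ext [24. 24.] [107.  34.  29.]
side [171. 280.] 960 top z 31 xy [556.8 242.7] ext [ 87. 142.] [95. 81. 60.]
side [244. 301.] 14 top z 35 xy [402.4 216.9] ext [11.  4.] [123. 136. 114.]
side [239. 312.] 100 top z 34 xy [406.3 242. ] ext [17. 26.] [59. 62. 55.]
side [241. 366.] 235 top z 43 xy [340.9 321.5] ext [25. 21.] [72. 76. 73.]
```

View pics/crop_t.png

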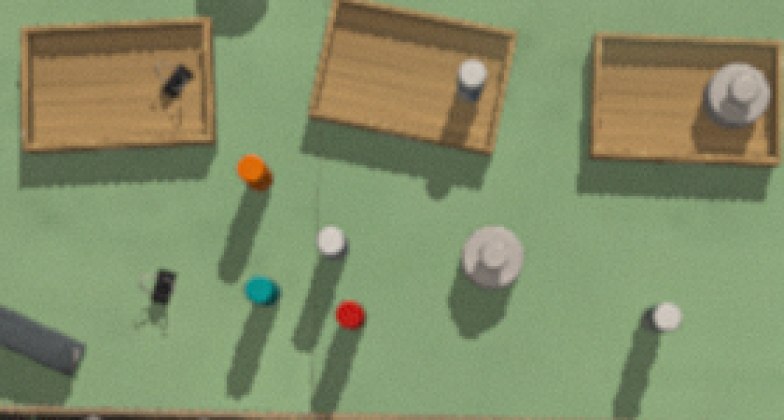

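View pics/clips.png

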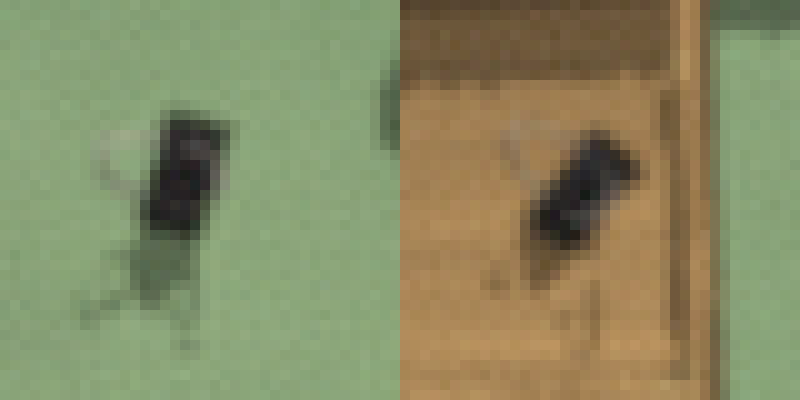

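The crop confirms it: the white caps are the two sticks, and the orange, turquoise and red ones stay. The clip's long axis is tilted slightly from world x. Now the precise measurements.

```bash
cat > meas.py <<'E'
from h import *
def blob(m,u,v):
    k,l,st,ce=cv2.connectedComponentsWithStats(m.astype(np.uint8))
    i=min(range(1,k),key=lambda i:np.hypot(*(ce[i]-[u,v]))-(0 if st[i,4]>15 else -99));return l==i
def rect(c,m,z):
    h=cv2.convexHull(np.argwhere(m)[:,::-1].astype(np.int32))[:,0]
    p=np.float32([ray(c,*q,z)[:2] for q in h]);(x,y),(w,hh),a=cv2.minAreaRect(p)
    if w<hh: w,hh,a=hh,w,a+90
    return [round(float(v),1) for v in(x,y,w,hh,(a+90)%180-90)]
E
python3 - <<'E'
from meas import *
t=dict(np.load("top.npz"));s=dict(np.load("side.npz"))
P=cloud(t);Q=cloud(s)
hsv=lambda c:cv2.cvtColor(c["image"],cv2.COLOR_RGB2HSV)
H=hsv(t)
# caps / knobs: top-surface pixels by height + two-view triangulation check
def tri(ut,us):
    A=[];b=[]
    for c,(u,v) in((t,ut),(s,us)):
        o=ray(c,u,v,0);o2=ray(c,u,v,100);d=(o2-o)/np.linalg.norm(o2-o);M=np.eye(3)-np.outer(d,d);A.append(M);b.append(M@o)
    return np.linalg.solve(sum(A),sum(b))
for n,xy,z in(("stick_a",(447,71),83),("stick_b",(386,-232),83),("weight",(439,-78),59),("sstick",(602,-54),89),("sweight",(598,-305),65)):
    uv=[]
    for c,C in((t,P),(s,Q)):
        D=np.hypot(C[...,0]-xy[0],C[...,1]-xy[1]);near=D<22
        zt=np.percentile(C[near][:,2],95)
        m=near&(C[...,2]>zt-(6 if c is s else 10))
        uv.append(np.argwhere(m).mean(0)[::-1])
    print(n,"tri",tri(*uv).round(1),"top@z",ray(t,*uv[0],z).round(1),"side@z",ray(s,*uv[1],z).round(1),(uv[0]).round(1),uv[1].round(1))
for n,(u,v) in(("clip",(178,257)),("sclip",(183,184))):
    m=blob(t["image"].max(2)<85,u,v);zz=14 if n=="clip" else 20
    ce=np.argwhere(m).mean(0)[::-1];print(n,m.sum(),rect(t,m,zz),"cen",ray(t,*ce,zz-4).round(1))
for n,(u,v) in(("clip",(239,314)),("sclip",(160,266))):
    m=blob(s["image"].max(2)<70,u,v);ce=np.argwhere(m).mean(0)[::-1];zz=8 if n=="clip" else 14;print(n,"side",m.sum(),ce.round(1),ray(s,*ce,zz).round(1))
wood=(H[...,0]<24)&(H[...,1]>70)&(H[...,2]>90)
for n,(u,v) in(("clips",(162,186)),("sticks",(267,182)),("weights",(365,190))):
    m=blob(cv2.morphologyEx(wood.astype(np.uint8),cv2.MORPH_OPEN,np.ones((2,2)))>0,u,v);print(n,m.sum(),rect(t,m,28))
    r=rect(t,m,28);near=(np.hypot(P[...,0]-r[0],P[...,1]-r[1])<35);nq=(np.hypot(Q[...,0]-r[0],Q[...,1]-r[1])<25)
    print("floor z",np.median(P[near][:,2]).round(1),np.median(Q[nq][:,2]).round(1))
for c,C in((t,P),(s,Q)):
    g=(abs(C[...,2])<20)&(C[...,0]>380)&(C[...,0]<480)&(C[...,1]>-200)&(C[...,1]<-120);print("bench",np.median(C[g][:,2]))
E
```

```text
stick_a tri [447.3  70.   81.3] top@z [446.9  69.7  83. ] side@z [446.5  71.7  83. ] [237.7 240.5] [267.8 223. ]
stick_b tri [ 387.  -234.1   80.9] top@z [ 386.8 -233.8   83. ] side@z [ 386.1 -230.9   83. ] [358.1 267.6] [356.  158.8]
weight tri [439.7 -78.5  56.9] top@z [439.3 -78.5  59. ] side@z [438.8 -76.   59. ] [296.1 245.7] [306. 194.]
sstick tri [602.5 -54.4  87.5] top@z [602.1 -54.4  89. ] side@z [601.2 -52.6  89. ] [288.5 180.7] [240.1 167.4]
sweight tri [ 598.5 -306.7   63.6] top@z [ 598.1 -306.5   65. ] side@z [ 597.4 -304.3   65. ] [385.4 186.6] [294.1 131.1]
clip 67 [402.9, 231.0, 31.1, 15.3, -13.1] cen [403.2 231.9  10. ]
sclip 60 [599.0, 226.2, 30.4, 15.0, -37.0] cen [599.6 227.5  16. ]
clip side 145 [239.6 316. ] [404.2 235.8   8. ]
sclip side 106 [161. 268.] [600.3 229.3  14. ]
clips 2940 [590.9, 278.4, 182.5, 122.4, -85.5]
floor z 7.1 6.8
sticks 2830 [608.9, -1.0, 179.2, 122.1, 79.7]
floor z 6.7 7.2
weights 2503 [591.9, -262.3, 181.3, 120.2, 89.3]
floor z 8.0 9.1
bench -4.421778764670689
bench -4.122999260735509
```

servo_tool --pt "0.06 0.102 -0.028 0 0 0.0447 0.55" --pt "0.06 0.102 -0.028 0 0 0.0447 0.55" --pt "0.06 0.102 -0.028 0 0 0.0447 0.55" --pt "0.06 0.102 -0.028 0 0 0.0447 0.55" --pt "0.06 0.102 -0.028 0 0 0.0447 0.55" --pt "0.06 0.102 -0.028 0 0 0.0447 0.55" --pt "0.06 0.102 -0.028 0 0 0.0447 0.55" --pt "0.06 0.102 -0.028 0 0 0.0447 0.55" --pt "0.06 0.102 -0.028 0 0 0.0447 0.55" --pt "0.06 0.102 -0.028 0 0 0.0447 0.55" --pt "0.06 0.102 -0.028 0 0 0.0447 0.55" --pt "0.06 0.102 -0.028 0 0 0.0447 0.55" --pt "0 0 0 0 0 0 0.55" --pt "0 0 0 0 0 0 0.55"

```text
clock: 1.85
position: [384.8, -234.5, 130.4]
ee_rot: [-0.624, 0.782, 0.0, -0.0]
contact_force: [0.4, -0.5, -0.5]
gripper_width: 46.9
grasp_force: 0.0
```

servo_tool --pt "0.0057 0.0067 -0.07 0 0 0 0.55" --pt "0 0 -0.08 0 0 0 0.55" --pt "0 0 -0.08 0 0 0 0.55" --pt "0 0 -0.053 0 0 0 0.55" --pt "0 0 0 0 0 0 0.55" --pt "0 0 0 0 0 0 0" --pt "0 0 0 0 0 0 0" --pt "0 0 0 0 0 0 0" --pt "0 0 0 0 0 0 0" --pt "0 0 0 0 0 0 0"

```text
clock: 3.1
position: [387.4, -232.8, 46.5]
ee_rot: [-0.624, 0.782, -0.001, 0.0]
contact_force: [-0.4, -0.8, 7.4]
gripper_width: 24.1
grasp_force: 59.0
```

servo_tool --pt "0 0 0.05 0 0 0 0" --pt "0 0 0.09 0 0 0 0" --pt "0 0 0.1 0 0 0 0" --pt "0 0 0.08 0 0 0 0" --pt "0.0383 0.046 0 0 0 0 0" --pt "0.0765 0.0919 0 0 0 0 0" --pt "0.0765 0.0919 0 0 0 0 0" --pt "0.0765 0.0919 0 0 0 0 0" --pt "0.0765 0.0919 0 0 0 0 0" --pt "0.0765 0.0919 0 0 0 0 0" --pt "0.0765 0.0919 0 0 0 0 0" --pt "0.0765 0.0919 0 0 0 0 0" --pt "0.0765 0.0919 0 0 0 0 0" --pt "0.0765 0.0919 0 0 0 0 0" --pt "0.0383 0.046 0 0 0 0 0" --pt "0 0 0 0 0 0 0" --pt "0 0 0 0 0 0 0"

```text
clock: 5.22
position: [615.2, 42.7, 141.0]
ee_rot: [-0.623, 0.782, 0.0, -0.001]
contact_force: [-0.7, 0.6, -0.4]
gripper_width: 24.4
grasp_force: 58.9
```

servo_tool --pt "0 0 -0.06 0 0 0 0" --pt "0 0 -0.08 0 0 0 0" --pt "0 0 -0.08 0 0 0 0" --pt "0 0 -0.05 0 0 0 0" --pt "0 0 -0.015 0 0 0 0" --pt "0 0 0 0 0 0 0" --pt "0 0 0 0 0 0 0"

```text
clock: 6.1
position: [616.9, 43.4, 57.1]
ee_rot: [-0.624, 0.782, -0.0, 0.001]
contact_force: [0.5, 0.1, 0.1]
gripper_width: 24.2
grasp_force: 58.9
```

servo_tool --pt "0 0 -0.006 0 0 0 0" --pt "0 0 -0.006 0 0 0 0" --pt "0 0 -0.003 0 0 0 0" --pt "0 0 0 0 0 0 0" --pt "0 0 0 0 0 0 0"

```text
clock: 6.72
position: [616.4, 43.3, 52.6]
ee_rot: [-0.624, 0.782, -0.0, 0.0]
contact_force: [-1.7, -0.1, 5.7]
gripper_width: 24.1
grasp_force: 59.5
```

servo_tool --pt "0 0 0 0 0 0 0.55" --pt "0 0 0 0 0 0 0.55" --pt "0 0 0 0 0 0 0.55" --pt "0 0 0.06 0 0 0 0.55" --pt "0 0 0.1 0 0 0 0.55" --pt "0 0 0.1 0 0 0 0.55" --pt "0 0 0.05 0 0 0 0.55" --pt "-0.037 -0.025 0 0 0 0 0.55" --pt "-0.074 -0.05 0 0 0 0 0.55" --pt "-0.074 -0.05 0 0 0 0 0.55" --pt "-0.074 -0.05 0 0 0 0 0.55" --pt "-0.074 -0.05 0 0 0 0 0.55" --pt "-0.074 -0.05 0 0 0 0 0.55" --pt "-0.074 -0.05 0 0 0 0 0.55" --pt "-0.074 -0.05 -0.06 0 0 0 0.55" --pt "-0.037 -0.025 -0.07 0 0 0 0.55" --pt "0 0 0 0 0 0 0.55" --pt "0 0 0 0 0 0 0.55"

```text
clock: 8.98
position: [439.0, -76.7, 105.7]
ee_rot: [-0.624, 0.782, -0.0, 0.0]
contact_force: [0.6, -0.2, -0.5]
gripper_width: 46.9
grasp_force: 0.0
```

```bash
python3 - <<'E'
from h import *
c=vision.get_image("side");save(c,"side2.png",s=1.4)
E
```

```text
(no output)
```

View pics/side2.png

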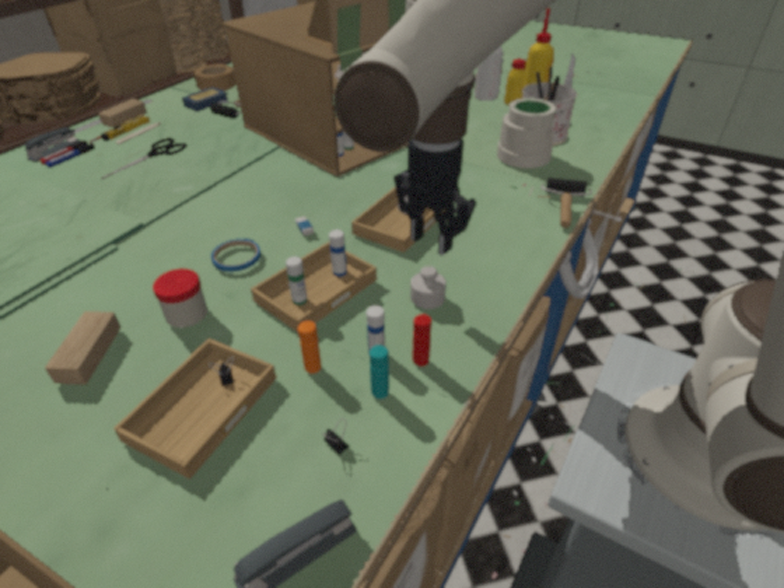

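stick_b stands upright in the sticks tray at (296,280), and the gripper hovers over the weight at (428,288). Next I'll grip the knob.

servo_tool --pt "0 0 -0.06 0 0 0 0.55" --pt "0 0 -0.08 0 0 0 0.55" --pt "0 0 -0.05 0 0 0 0.55" --pt "0 0 -0.022 0 0 0 0.55" --pt "0 0 0 0 0 0 0.55" --pt "0 0 0 0 0 0 0" --pt "0 0 0 0 0 0 0" --pt "0 0 0 0 0 0 0" --pt "0 0 0 0 0 0 0" --pt "0 0 0 0 0 0 0"

```text
clock: 10.28
position: [440.1, -76.7, 43.1]
ee_rot: [-0.624, 0.782, -0.001, 0.001]
contact_force: [0.2, -1.7, 6.2]
gripper_width: 23.4
grasp_force: 58.7
```

servo_tool --pt "0 0 0.02 0 0 0 0" --pt "0 0 0.03 0 0 0 0" --pt "0 0 0.03 0 0 0 0" --pt "0 0 0.02 0 0 0 0" --pt "0 0 0 0 0 0 0" --pt "0 0 0 0 0 0 0"

```text
clock: 11.02
position: [438.3, -76.8, 71.9]
ee_rot: [-0.624, 0.782, 0.0, -0.0]
contact_force: [-0.6, -0.0, -7.0]
gripper_width: 23.1
grasp_force: 59.3
```

```bash
python3 - <<'E'
from h import *
c=vision.get_image("side");save(c,"side3.png",(240,90,380,230),4)
E
```

```text
(no output)
```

View pics/side3.png

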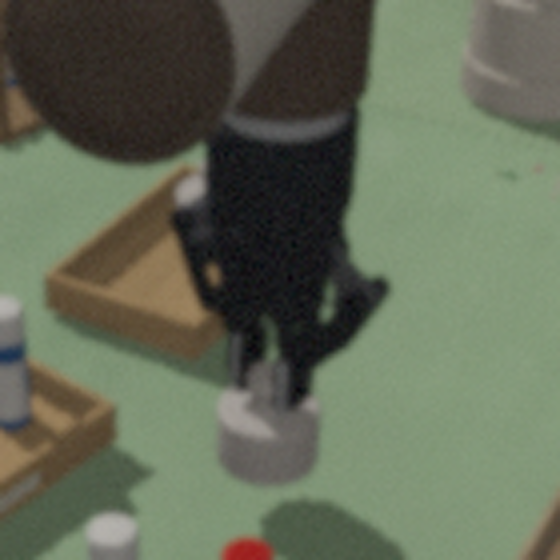

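The weight hangs upright from the knob at (268,400 in the crop). Next it goes to its tray.

servo_tool --pt "0 0 0.05 0 0 0 0" --pt "0 0 0.07 0 0 0 0" --pt "0 0 0.05 0 0 0 0" --pt "0.02 -0.02 0 0 0 0 0" --pt "0.04 -0.04 0 0 0 0 0" --pt "0.06 -0.056 0 0 0 0 0" --pt "0.06 -0.056 0 0 0 0 0" --pt "0.06 -0.056 0 0 0 0 0" --pt "0.06 -0.056 0 0 0 0 0" --pt "0.06 -0.056 0 0 0 0 0" --pt "0.06 -0.056 0 0 0 0 0" --pt "0.054 -0.056 0 0 0 0 0" --pt "0.03 -0.03 0 0 0 0 0" --pt "0.01 -0.01 0 0 0 0 0" --pt "0 0 -0.05 0 0 0 0" --pt "0 0 -0.08 0 0 0 0" --pt "0 0 -0.06 0 0 0 0" --pt "0 0 -0.03 0 0 0 0" --pt "0 0 0 0 0 0 0" --pt "0 0 0 0 0 0 0"

```text
clock: 13.58
position: [593.7, -224.5, 58.0]
ee_rot: [-0.624, 0.782, -0.001, 0.001]
contact_force: [-0.3, -0.3, -5.7]
gripper_width: 23.1
grasp_force: 59.7
```

servo_tool --pt "0 0 -0.014 0 0 0 0" --pt "0 0 -0.01 0 0 0 0" --pt "0 0 -0.005 0 0 0 0" --pt "0 0 0 0 0 0 0" --pt "0 0 0 0 0 0 0"

```text
clock: 14.2
position: [592.9, -224.3, 49.4]
ee_rot: [-0.624, 0.782, -0.0, 0.0]
contact_force: [-3.4, 2.8, 4.1]
gripper_width: 23.2
grasp_force: 60.6
```

servo_tool --pt "0 0 0 0 0 0 0.55" --pt "0 0 0 0 0 0 0.55" --pt "0 0 0 0 0 0 0.55" --pt "0 0 0.05 0 0 0 0.55" --pt "0 0 0.1 0 0 0 0.55" --pt "0 0 0.1 0 0 0 0.55" --pt "0 0 0.07 0 0 0 0.55" --pt "-0.026 0.053 0 0 0 0 0.55" --pt "-0.05 0.1 0 0 0 0 0.55" --pt "-0.05 0.1 0 0 0 0 0.55" --pt "-0.05 0.1 0 0 0 0 0.55" --pt "-0.05 0.1 0 0 0 0 0.55" --pt "-0.05 0.1 0 0 0 0 0.55" --pt "-0.05 0.1 0 0 0 0 0.55" --pt "-0.05 0.1 0 0 0 0 0.55" --pt "-0.05 0.1 0 0 0 0 0.55" --pt "-0.05 0.1 0 0 0 0 0.55" --pt "-0.01 0.03 0 0 0 0 0.55" --pt "0 0 0 0 0 0 0.5" --pt "0 0 0 0 0 0 0.5"

```text
clock: 16.7
position: [447.1, 70.1, 144.1]
ee_rot: [-0.623, 0.782, 0.0, -0.0]
contact_force: [0.1, -0.2, 0.0]
gripper_width: 42.7
grasp_force: 0.0
```

Down to z 46 and grip.

servo_tool --pt "0 0 -0.06 0 0 0 0.5" --pt "0 0 -0.09 0 0 0 0.5" --pt "0 0 -0.09 0 0 0 0.5" --pt "0 0 -0.06 0 0 0 0.5" --pt "0 0 -0.027 0 0 0 0.5" --pt "0 0 0 0 0 0 0.5" --pt "0 0 0 0 0 0 0" --pt "0 0 0 0 0 0 0" --pt "0 0 0 0 0 0 0" --pt "0 0 0 0 0 0 0" --pt "0 0 0 0 0 0 0"

```text
clock: 18.08
position: [447.7, 70.8, 47.0]
ee_rot: [-0.624, 0.782, -0.0, 0.001]
contact_force: [-0.9, 0.8, 5.5]
gripper_width: 23.9
grasp_force: 59.2
```

servo_tool --pt "0 0 0.05 0 0 0 0" --pt "0 0 0.09 0 0 0 0" --pt "0 0 0.1 0 0 0 0" --pt "0 0 0.08 0 0 0 0" --pt "0.035 -0.016 0 0 0 0 0" --pt "0.067 -0.031 0 0 0 0 0" --pt "0.067 -0.031 0 0 0 0 0" --pt "0.067 -0.031 0 0 0 0 0" --pt "0.067 -0.031 0 0 0 0 0" --pt "0.067 -0.031 0 0 0 0 0" --pt "0.067 -0.031 0 0 0 0 0" --pt "0.067 -0.031 0 0 0 0 0" --pt "0.033 -0.017 0 0 0 0 0" --pt "0 0 -0.06 0 0 0 0" --pt "0 0 -0.08 0 0 0 0" --pt "0 0 -0.08 0 0 0 0" --pt "0 0 -0.05 0 0 0 0" --pt "0 0 -0.015 0 0 0 0" --pt "0 0 0 0 0 0 0" --pt "0 0 0 0 0 0 0"

```text
clock: 20.58
position: [608.8, -4.3, 57.7]
ee_rot: [-0.624, 0.782, -0.0, 0.001]
contact_force: [0.5, -0.2, -0.8]
gripper_width: 24.3
grasp_force: 58.9
```

servo_tool --pt "0 0 -0.006 0 0 0 0" --pt "0 0 -0.006 0 0 0 0" --pt "0 0 -0.004 0 0 0 0" --pt "0 0 0 0 0 0 0" --pt "0 0 0 0 0 0 0"

```text
clock: 21.2
position: [608.3, -4.4, 53.1]
ee_rot: [-0.624, 0.782, -0.0, 0.0]
contact_force: [-2.0, 1.2, 5.7]
gripper_width: 24.4
grasp_force: 59.6
```

servo_tool --pt "0 0 0 0 0 0 0.5" --pt "0 0 0 0 0 0 0.5" --pt "0 0 0 0 0 0 0.5" --pt "0 0 0.05 0 0 0 0.5" --pt "0 0 0.1 0 0 0 0.5" --pt "0 0 0.1 0 0 0 0.5" --pt "0 0 0.06 0 0 0 0.5" --pt "-0.038 0.044 0 0 0 0 0.6" --pt "-0.076 0.088 0 0 0 0 0.6" --pt "-0.076 0.088 0 0 0 0 0.6" --pt "-0.076 0.088 0 0 0 0 0.6" --pt "-0.076 0.088 0 0 0 0 0.6" --pt "-0.076 0.088 0 0 0 0 0.6" --pt "-0.076 0.088 0 0 0 0 0.6" --pt "-0.076 0.088 0 0 0 0 0.6" --pt "-0.076 0.088 0 0 0 0 0.6" --pt "-0.037 0.042 -0.05 0 0 0 0.6" --pt "0 0 -0.1 0 0 0 0.6" --pt "0 0 0 0 0 0 0.6" --pt "0 0 0 0 0 0 0.6"

```text
clock: 23.7
position: [403.3, 232.7, 100.5]
ee_rot: [-0.624, 0.782, -0.0, 0.0]
contact_force: [-0.0, 1.6, 0.6]
gripper_width: 51.3
grasp_force: 0.0
```

```bash
python3 - <<'E'
from h import *
c=vision.get_image("side");save(c,"side4.png",s=1.4)
E
```

```text
(no output)
```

View pics/side4.png

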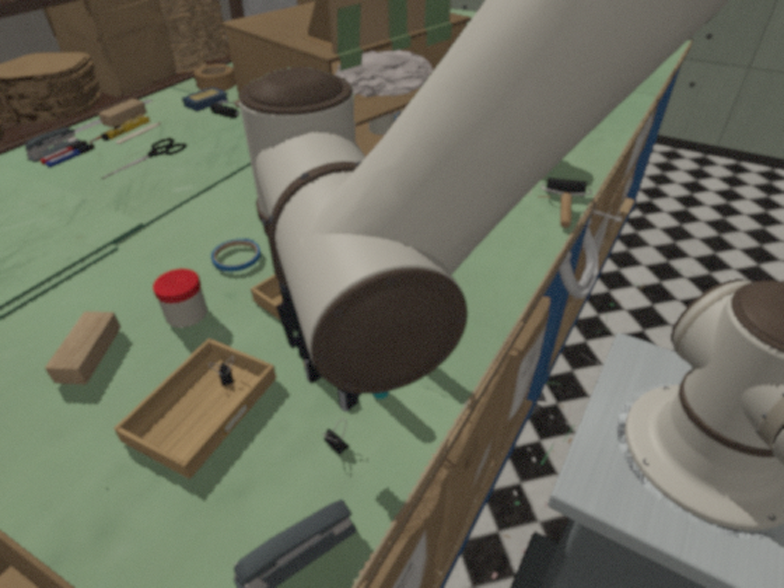

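The gripper is open above the clip at (337,441), clear of its neighbours, so I'll go down slowly.

servo_tool --pt "0 0 -0.06 0 0 0 0.6" --pt "0 0 -0.09 0 0 0 0.6" --pt "0 0 -0.08 0 0 0 0.6" --pt "0 0 -0.05 0 0 0 0.6" --pt "0 0 -0.03 0 0 0 0.6" --pt "0 0 -0.013 0 0 0 0.6" --pt "0 0 0 0 0 0 0.6" --pt "0 0 0 0 0 0 0.6"

```text
clock: 24.75
position: [403.6, 232.9, 3.6]
ee_rot: [-0.624, 0.782, 0.0, 0.001]
contact_force: [0.9, -0.3, 0.5]
gripper_width: 50.9
grasp_force: 0.0
```

servo_tool --pt "0 0 0 0 0 0 0" --pt "0 0 0 0 0 0 0" --pt "0 0 0 0 0 0 0" --pt "0 0 0 0 0 0 0" --pt "0 0 0 0 0 0 0"

```text
clock: 25.38
position: [403.5, 232.8, 3.8]
ee_rot: [-0.624, 0.782, 0.0, 0.0]
contact_force: [-1.5, -0.7, 4.1]
gripper_width: 29.8
grasp_force: 58.9
```

servo_tool --pt "0 0 0.04 0 0 0 0" --pt "0 0 0.08 0 0 0 0" --pt "0 0 0.08 0 0 0 0" --pt "0 0 0.04 0 0 0 0" --pt "0.035 0.012 0 0 0 0 0" --pt "0.069 0.024 0 0 0 0 0" --pt "0.069 0.024 0 0 0 0 0" --pt "0.069 0.024 0 0 0 0 0" --pt "0.069 0.024 0 0 0 0 0" --pt "0.069 0.024 0 0 0 0 0" --pt "0.069 0.024 0 0 0 0 0" --pt "0.069 0.024 0 0 0 0 0" --pt "0.069 0.024 0 0 0 0 0" --pt "0.033 0.013 0 0 0 0 0" --pt "0 0 -0.05 0 0 0 0" --pt "0 0 -0.07 0 0 0 0" --pt "0 0 -0.05 0 0 0 0" --pt "0 0 -0.03 0 0 0 0" --pt "0 0 0 0 0 0 0" --pt "0 0 0 0 0 0 0"

```text
clock: 27.88
position: [589.7, 298.0, 15.7]
ee_rot: [-0.624, 0.782, -0.0, 0.001]
contact_force: [-0.5, -0.3, 0.8]
gripper_width: 29.9
grasp_force: 59.4
```

servo_tool --pt "0 0 -0.01 0 0 0 0" --pt "0 0 -0.007 0 0 0 0" --pt "0 0 -0.003 0 0 0 0" --pt "0 0 0 0 0 0 0" --pt "0 0 0 0 0 0 0"

```text
clock: 28.5
position: [589.3, 297.7, 9.9]
ee_rot: [-0.624, 0.782, -0.0, 0.0]
contact_force: [-1.9, -0.7, 5.4]
gripper_width: 29.6
grasp_force: 60.0
```

servo_tool --pt "0 0 0 0 0 0 0.5" --pt "0 0 0 0 0 0 0.5" --pt "0 0 0 0 0 0 0.5" --pt "0 0 0.03 0 0 0 0.5" --pt "0 0 0.1 0 0 0 0.5" --pt "0 0 0.15 0 0 0 0.5" --pt "0 0 0.15 0 0 0 0.5" --pt "0 0 0.15 0 0 0 0.5" --pt "0 0 0.15 0 0 0 0.5" --pt "-0.07 -0.05 0 0 0 0 0.5" --pt "-0.12 -0.12 0 0 0 0 0.5" --pt "-0.12 -0.14 0 0 0 0 0.5" --pt "-0.1 -0.14 0 0 0 0 0.5" --pt "-0.06 -0.14 0 0 0 0 0.5" --pt "-0.05 -0.14 0 0 0 0 0.5" --pt "-0.05 -0.14 0 0 0 0 0.5" --pt "-0.05 -0.14 0 0 0 0 0.5" --pt "0 -0.14 0 0 0 0 0.5" --pt "0 -0.14 0 0 0 0 0.5" --pt "0 0 0 0 0 0 0.5"

```text
clock: 31.0
position: [402.9, -91.3, 228.6]
ee_rot: [-0.622, 0.783, -0.0, 0.0]
contact_force: [-0.9, 0.1, 0.5]
gripper_width: 42.8
grasp_force: 0.0
```

servo_tool --pt "-0.02 -0.14 0 0 0 0 0.5" --pt "-0.02 -0.14 0 0 0 0 0.5" --pt "-0.02 -0.14 0 0 0 0 0.5" --pt "-0.02 -0.14 0 0 0 0 0.5" --pt "-0.02 -0.14 0 0 0 0 0.5" --pt "-0.02 -0.14 0 0 0 0 0.5" --pt "-0.02 -0.14 0 0 0 0 0.5" --pt "-0.02 -0.14 0 0 0 0 0.5" --pt "-0.02 -0.06 0 0 0 0 0.5" --pt "0 0 0 0 0 0 0.5"

```text
clock: 32.25
position: [349.2, -443.4, 227.8]
ee_rot: [-0.623, 0.782, 0.0, 0.0]
contact_force: [0.6, 0.2, -0.2]
gripper_width: 43.0
grasp_force: 0.0
```

```bash
python3 - <<'E'
from h import *
c=vision.get_image("side");save(c,"side5.png",s=1.4)
t=vision.get_image("top");save(t,"top5.png",(110,140,410,310),2.6)
E
```

```text
(no output)
```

View pics/side5.png

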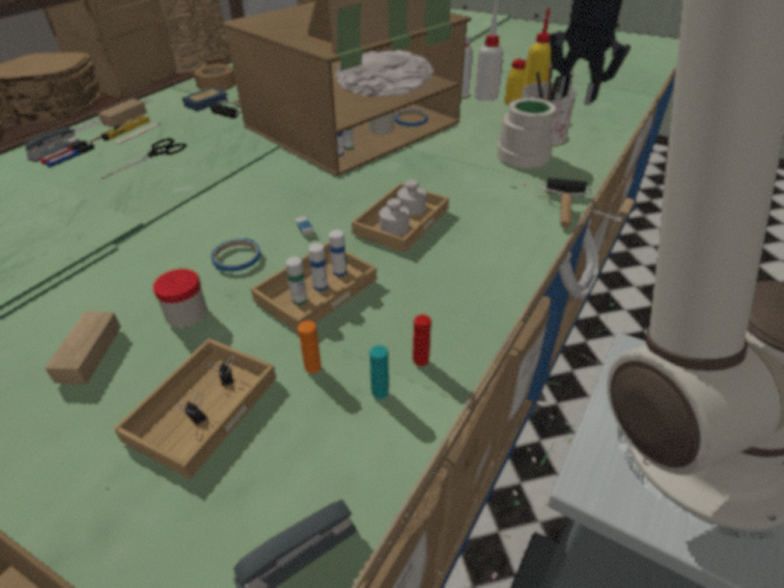

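View pics/top5.png

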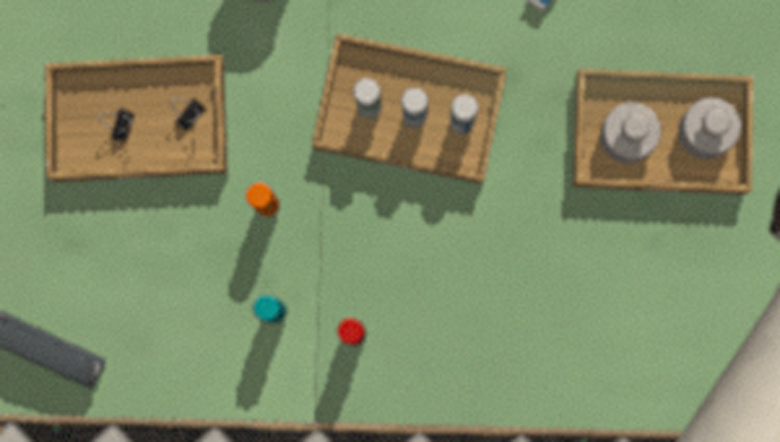

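Both views show all four items upright in the right trays. In the top crop the sticks are at (367,97) and (414,105), the clip at (122,125) and the weight at (632,130). The samples and look-alikes haven't moved, so I'll hand the job in.

```bash
python3 -c "from bench import arm; print(arm.job_done())"
```

```text
the job is handed in; nothing more can be done
None
```

The job is handed in at about 32 s on the robot's clock: both glue sticks, the clip and the weight stand upright in the trays with their kind, and the samples and look-alikes look undisturbed in the final pictures.

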